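Make up a soaking set and a moisture-content set in a soil laboratory

TASK

Make up two sets from the stock laid out on the desk between the yellow notebook and the blue vice, in front of the green case. Soaking set: seat the porous stone flat in the steel dish, squarely between its four corner lugs, stand the brass cutter ring centred on the stone, and lay the larger slotted weight flat and centred on the ring. Moisture set: stand the lidded tin in the larger recess of the white carrier block and the sample jar in the smaller one. Set each thing down gently without dropping it, and leave the small weight and the open tin of soil where they are.

Things in the scene. Friction and masses are not known exactly. Their poses are not given: they have to be found in the camera images.
- porous_stone: Square grey-brown porous stone plate, 60 x 60 x 10 mm, 0.07 kg, flat and loose on the desk; origin at the centre of its underside, z up, x and y parallel to its sides. Goes first into the dish.
- cutter_ring: Brass ring open at both ends, 63 mm outside diameter, 25 mm high, 0.13 kg, standing loose on the desk; origin at the centre of its underside, z up. Stands on the stone.
- large_weight: The larger of the two slotted grey iron disc weights: 68 mm diameter, 12 mm thick, 0.31 kg, flat and loose on the desk; origin at the centre of its underside, z up. Its slot runs from the middle to the rim. Lies on top of the ring.
- lidded_tin: Round aluminium moisture tin with its lid on (the lid is fixed): 66 mm diameter over the lid (the lid is the part from 36 to 45 mm high), 63 mm below it, 45 mm high, 0.05 kg, loose on the desk; origin at the centre of its underside, z up.
- sample_jar: Closed white plastic sample jar with a blue screw lid: 42 mm body, 46 mm over the lid (the lid is the part from 42 to 56 mm high), 56 mm high, 0.06 kg, loose on the desk; origin at the centre of its underside, z up.
- soaking_dish: Shallow square steel dish, fixed, 140 x 140 mm outside, rim 12 mm high, 4 mm thick, floor 3 mm above the desk. Origin at the centre of its underside, x and y parallel to its sides. Four L-shaped corner lugs, 7 mm high above the floor, frame a 76 x 76 mm square seat at its centre; the middle 56 mm of each side of the seat is open for the fingers.
- carrier_block: White plastic block, fixed, 162 (x) x 94 (y) x 16 mm. Origin at the centre of its underside, x along its length. Two round recesses 10 mm deep (floors 6 mm above the desk): the larger, 82 mm diameter, centred at x = -34 mm, y = 0 in the block's frame, is for the tin; the smaller, 62 mm diameter, at x = +44 mm, y = 0, for the jar.
- small_weight: The smaller slotted grey iron disc weight, 54 mm diameter, 10 mm thick, flat and loose on the desk; origin at the centre of its underside, z up. Not needed: leave it.
- open_tin: Round aluminium tin without a lid, brown soil showing inside, 63 mm diameter, 42 mm high, loose on the desk; origin at the centre of its underside, z up. Not needed: leave it.
Mind the look-alikes: they are no part of the job. What is shaped like the sample_jar but pink is not meant.

How it is judged:
By the outcome, as a careful person would: the job done as asked, in the order asked, and still so for the second after the job is handed in, with the robot touching nothing.
It also fails if it takes over 120 s, if anything falls off the work surface, if the arm or the gripper's body presses on something with over 40 N, if the wrist force passes 120 N, or if a joint passes its speed limit or range.

ROBOT

A 6-joint arm with a two-finger parallel gripper is mounted at the origin on a cart in front of the work surface, level with it; the furniture and walls round the work are solid. World frame = base frame: x ahead of the robot, y to its left, z up, the work surface at z = 0. Lengths are in mm, angles in rad, forces in N, time in s.
With the tool pointing down it reaches from about 350 to 975 mm from the base axis. Payload 7.1 kg.
Tool frame: the origin (TCP) lies midway between the tips of the shut fingers; the grasp point (between the pads) lies 19 mm behind it (ctrl.grip_depth is the distance from the TCP to the grasp point, in mm); z points along the fingers, y is the line along which they close (so a half turn about z gives the same grasp; the last joint's range is limited). The gripper opens to 88 mm and grips with 3 to 60 N. Pads are 20 mm wide; open, the fingers measure 115 mm over their backs; the gripper's body (75 mm by 178 mm) begins 61 mm behind the grasp point.
Start: joints at [-1.192, 0.423, 1.63, -0, 1.089, -0.019], TCP at [242.135, -576.173, 222.675] pointing down, gripper open.
Joint ranges: [-3, 3], [-0.9, 2.11], [0.09, 2.58], [-1.31, 4.45], [0.11, 2.69], [-2.54, 2.54]. Speed limits (rad/s): [2.39, 2.39, 3.01, 3.14, 3.14, 3.14].

INTERFACE

Orientations are given as a rotation vector (axis times angle).
In Python, from workcell import ctrl, cams gives the robot as it stands.
- The arm moves only by the tool move_arm, never from a script. Its argument "steps" is a list of rows, each a list of 3 entries, a list of its own where there are three numbers: the shift along the tool's x, y, z in units of 25 mm (1.0 is 25 mm), then the turn about the tool's z in units of 5 degrees (1.0 is 5 degrees), then the closure, from 0 (fully open) to 1 (shut). A call has 1 to 20 rows; each row shifts and turns the commanded pose from where the row before left it, along the tool's axes as they then stand; what a row does not reach is not made up. A row lasts 1/12 s, in which the tool goes at most 41.7 mm and 7.16 degrees, less where a joint would pass 70% of its speed; a pose out of reach is approached as far as the arm can. A call is refused whole if a number of a shift passes 1 or a number of a turn 1, either way. A call with a gripper value outside its range is refused whole. The fingers move at their own pace and stop on an object; the grip force is fixed at half the most. Time passes only in rows, so rows that do not move let the fingers close. It gives the time, the measured TCP pose, the force, the opening and the grip force at its end, in the units of the state.
- ctrl.get_obs(): the state, without advancing time (a new reading comes with each control period).
- cams.get_image(name): name is "side" or "top" or "wrist"; returns a dict with "image" (400x640x3 uint8, red, green, blue), "camera_matrix" (3x3 intrinsics, pixels), "xyz" and "rotation" of the camera in the world; the wrist camera has in their place "mount" (4x4, takes a point from camera to tool coordinates, whose origin is the TCP and whose axes are the flange's). Camera axes: x right, y down, z forward; pixel columns grow to the right and rows downward; lengths in mm; the calibration is good to about 2 mm. A picture is of the moment at which its call begins: read the wrist's pose just before it. There is no depth.
- ctrl.close_job(): hands the job in; it is judged then, once.
Trained networks look in the newest picture that a camera, given by its name, has taken for a name from the list of things; names that differ only in an ending like _2 or _b are one class to them, and where a whole thing is asked for, a point or a joint stands for the part that bears it (a point fixed in the world has none). Each returns a list of dicts, best first, with "p" (0 to 1); they miss things now and then, are a little off and sometimes report something else, mostly with a low value. They report only what shows in the picture. A call takes as long as a camera call. They do not tell look-alikes from the thing itself.
- cams.boxes_of(camera, thing): "rect" ([centre column, centre row, width, height] in pixels, round what is visible of it).
- cams.cut_out(camera, thing): "pixels" (400x640 bool, what is visible of it) and "rect" ([centre column, centre row, width, height] in pixels, round what is visible of it).
The state is a dict: "t": time; "qpos": joint angles; "qvel": joint speeds; "joint_torque": joint torques, N m; "ee_pos": TCP position; "orientation": TCP orientation; "ft_force": force on the tool from outside, world axes, zero at the start; "moment": the same for the moment, N m; "width": finger opening in mm; "grasp_force": force on a finger pad.
Only numpy, scipy, OpenCV 4.12 (cv2) and the standard library are available. Lean on these libraries where they do the work, as an engineer would, in place of code of your own. Each camera call takes 0.05 s, during which the arm holds its last target. There are 200 camera calls.

## Working session

There is one attempt and no reset: what is moved stays moved. The work goes in short steps, Python scripts to look and compute and a tool call to move; the robot and the scene stay as the last step left them, time stands still between calls to the robot, and variables do not carry over. Pictures are saved under pics/ and viewed, at most 14 in all, crops included, and the job is handed in when it is done.

Besides the shell and the picture viewer there is one more tool, called after ">>>" as name(argument=value, ...), one argument or row to a line, values as JSON. move_arm: Moves the arm, as the interface text tells. Its arguments: {"type":"object","properties":{"steps":{"type":"array"}},"required":["steps"]}

```bash
ls; mkdir -p pics
python3 - <<'E'
from workcell import ctrl,cams
import cv2,numpy as np
o=ctrl.get_obs();print(o)
for n in ["top","side"]:
    d=cams.get_image(n);cv2.imwrite(f"pics/{n}0.png",d["image"][:,:,::-1])
    print(n,d["camera_matrix"],d["xyz"],d["rotation"])
    for t in "porous_stone cutter_ring large_weight lidded_tin sample_jar soaking_dish carrier_block small_weight open_tin".split():
        print(t,[(np.round(b["rect"]).tolist(),round(b["p"],2)) for b in cams.boxes_of(n,t)][:4])
E
```

```text
pics
{'t': 0.0, 'qpos': array([-1.19203084e+00,  4.23832072e-01,  1.63067637e+00, -5.12926791e-06,
        1.08856697e+00, -1.90257628e-02]), 'qvel': array([ 3.74140663e-04, -9.48824778e-06,  1.38814181e-03,  2.71029525e-04,
        1.87218079e-03,  6.11171897e-04]), 'joint_torque': array([-3.73855855e-04, -5.44631839e+01, -2.73673064e+01,  6.43292419e-02,
        2.26987054e-02, -1.35612931e-04]), 'ee_pos': array([ 241.92208624, -575.69394605,  221.91251383]), 'orientation': array([-3.07822732e+00, -6.20452960e-01,  4.23504460e-04]), 'ft_force': array([-0.4134666 ,  0.30342224,  0.35109542]), 'moment': array([-0.03042103,  0.06810693,  0.0069368 ]), 'grasp_force': 0.0, 'width': 87.90258388678163}
top [[451.10521468   0.         316.73676158]
 [  0.         451.10521468 206.52598236]
 [  0.           0.           1.        ]] [ 497.20477674  272.88990608 1002.05361283] [-2.20123892  2.13695734 -0.15187652]
porous_stone [([212.0, 254.0, 39.0, 34.0], 0.64)]
cutter_ring [([346.0, 202.0, 27.0, 31.0], 0.61)]
large_weight [([256.0, 299.0, 33.0, 32.0], 0.83)]
lidded_tin [([301.0, 199.0, 32.
[... 432 characters left out ...]
         0.           1.        ]] [ 687.87167133 -877.03422161  462.91837596] [-1.93351535 -0.08840436  0.04348976]
porous_stone [([302.0, 183.0, 22.0, 11.0], 0.45)]
cutter_ring []
large_weight [([264.0, 193.0, 24.0, 8.0], 0.76), ([256.0, 243.0, 75.0, 24.0], 0.36)]
lidded_tin [([333.0, 199.0, 26.0, 18.0], 0.91)]
sample_jar [([399.0, 220.0, 16.0, 25.0], 0.97), ([326.0, 186.0, 14.0, 19.0], 0.8), ([272.0, 173.0, 16.0, 16.0], 0.72), ([376.0, 205.0, 20.0, 19.0], 0.53)]
soaking_dish [([273.0, 215.0, 61.0, 27.0], 0.96)]
carrier_block [([255.0, 242.0, 76.0, 23.0], 0.64)]
small_weight [([294.0, 191.0, 13.0, 6.0], 0.5)]
open_tin [([366.0, 191.0, 16.0, 22.0], 0.76), ([265.0, 192.0, 24.0, 10.0], 0.44)]
```

Run:
```python
import cv2
a=cv2.imread("pics/top0.png")[95:345,150:450];cv2.imwrite("pics/top0c.png",cv2.resize(a,None,fx=2.4,fy=2.4,interpolation=cv2.INTER_CUBIC))
```

```text
(no output)
```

View pics/top0.png

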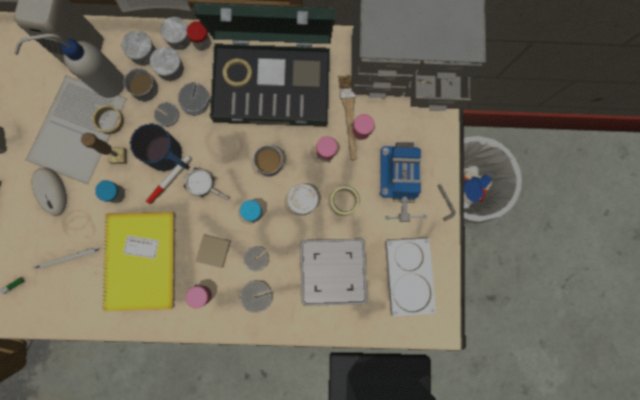

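View pics/side0.png

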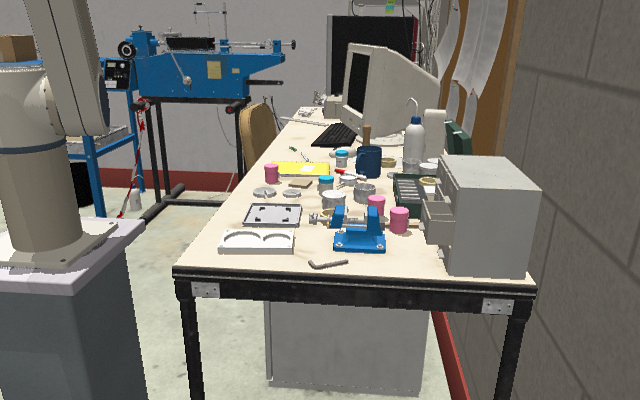

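View pics/top0c.png

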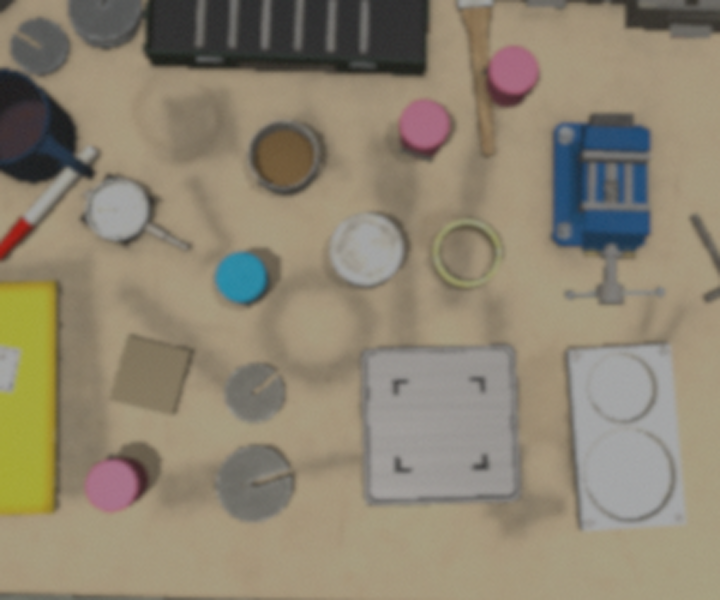

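```bash
cat > h.py <<'E'
from workcell import ctrl,cams
import cv2,numpy as np
from scipy.spatial.transform import Rotation as R
def cam(n):
    o=ctrl.get_obs(); d=cams.get_image(n)
    if n=="wrist":
        T=np.eye(4);T[:3,:3]=R.from_rotvec(o["orientation"]).as_matrix();T[:3,3]=o["ee_pos"];T=T@np.array(d["mount"])
        return d["image"],d["camera_matrix"],T[:3,:3],T[:3,3]
    r=np.array(d["rotation"]); r=R.from_rotvec(r).as_matrix() if r.size==3 else r
    return d["image"],d["camera_matrix"],r,np.array(d["xyz"])
def world(c,px,z):
    px=np.atleast_2d(px).astype(float);_,K,r,p=c
    v=np.c_[px,np.ones(len(px))]@np.linalg.inv(K).T@r.T
    return (p+v*((z-p[2])/v[:,2])[:,None])[:,:2]
def pix(c,P):
    _,K,r,p=c; q=(np.atleast_2d(P)-p)@r@K.T; return q[:,:2]/q[:,2:]
def save(c,name,box=None,s=1):
    a=c[0][:,:,::-1]
    if box: a=a[box[1]:box[3],box[0]:box[2]]
    cv2.imwrite("pics/"+name,cv2.resize(a,None,fx=s,fy=s,interpolation=cv2.INTER_CUBIC))
def go(x,y,z,yaw=None):
    """shift/turn in units to reach a pose; yaw = world direction (deg) of tool y, mod 180"""
    o=ctrl.get_obs();m=R.from_rotvec(o["orientation"]).as_matrix()
    cur=np.degrees(np.arctan2(m[1,1],m[0,1]));d=m.T@(np.array([x,y,z])-o["ee_pos"])
    t=0 if yaw is None else -((yaw-cur+90)%180-90)
    print("cur",o["ee_pos"].round(1),"yaw",round(cur,1),"q6",o["qpos"][5].round(2),"w",round(o["width"],1),"-> shift",(d/25).round(2),"turn",round(t/5,2))
E
python3 - <<'E'
from h import *
c=cam("top")
P=dict(stone=(212,250.5,10),ring=(344.5,200.5,25),tin=(302.5,198.5,45),jar=(250.5,210.5,56),lw=(256.5,295.5,12),sw=(257,258,10),dish=(334,271.5,12),block=(411,276.5,16),bigrec=(411.5,293,16),smallrec=(408.5,256.5,16),opent=(268.5,160,42),vice=(404,210,50))
for k,(u,v,z) in P.items(): print(k,world(c,(u,v),z).round(0))
go(350,150,300,90)
im=cams.get_image("wrist");print(im["camera_matrix"],im["mount"])
E
```

```text
stone [[513. 480.]]
ring [[630. 194.]]
tin [[629. 286.]]
jar [[598. 394.]]
lw [[419. 379.]]
sw [[500. 381.]]
dish [[475. 213.]]
block [[469.  45.]]
bigrec [[434.  44.]]
smallrec [[512.  51.]]
opent [[711. 362.]]
vice [[610.  69.]]
cur [ 242.2 -576.2  222.7] yaw -67.2 q6 -0.02 w 87.8 -> shift [ 15.23 -25.11  -3.09] turn 4.56
[[316.77853183   0.         322.16585106]
 [  0.         316.77853183 195.7873876 ]
 [  0.           0.           1.        ]] [[-8.63446858e-04 -9.63416822e-01 -2.68006123e-01  7.32300302e+01]
 [ 9.99999257e-01 -6.01113627e-04 -1.06088336e-03  1.17719271e-01]
 [ 8.60970743e-04 -2.68006840e-01  9.63416625e-01 -1.61423444e+02]
 [ 0.00000000e+00  0.00000000e+00  0.00000000e+00  1.00000000e+00]]
```

>>> move_arm(
  steps=[
    [[0, 0, 0], 0.91, 0],
    [[0, 0, 0], 0.91, 0],
    [[0, 0, 0], 0.91, 0],
    [[0, 0, 0], 0.91, 0],
    [[0, 0, 0], 0.92, 0],
    [[0.3, -1, 0], 0, 0],
    [[0.3, -1, 0], 0, 0],
    [[0.3, -1, 0], 0, 0],
    [[0.3, -1, 0], 0, 0],
    [[0.3, -1, 0], 0, 0],
    [[0.3, -1, 0], 0, 0],
    [[0.3, -1, 0], 0, 0],
    [[0.3, -1, 0], 0, 0],
    [[0.3, -1, 0], 0, 0],
    [[0.3, -1, 0], 0, 0],
  ],
)

```text
t: 2.35
ee_pos: [317.4, -325.0, 222.8]
orientation: [3.141, -0.001, 0.0]
ft_force: [0.4, -0.4, 0.4]
width: 88.0
grasp_force: 0.0
```

>>> move_arm(
  steps=[
    [[0.3, -1, 0], 0, 0],
    [[0.3, -1, 0], 0, 0],
    [[0.3, -1, 0], 0, 0],
    [[0.3, -1, 0], 0, 0],
    [[0.3, -1, 0], 0, 0],
    [[0.3, -1, 0], 0, 0],
    [[0.3, -1, 0], 0, 0],
    [[0.3, -1, 0], 0, 0],
    [[0.3, -1, 0], 0, 0],
    [[0.3, -1, 0], 0, 0],
    [[0.3, -1, 0], 0, 0],
    [[0.3, -1, 0], 0, 0],
    [[0.3, -1, 0], 0, 0],
    [[0.3, -1, 0], 0, 0],
    [[0.3, -1, 0], 0, 0],
    [[0.3, -1, 0], 0, 0],
    [[0.3, -1, 0], 0, 0],
    [[0.3, -1, 0], 0, 0],
    [[0, 0, 0], 0, 0],
  ],
)

```text
t: 3.93
ee_pos: [453.8, 127.1, 223.1]
orientation: [-3.14, -0.004, -0.003]
ft_force: [-0.1, -0.7, 0.5]
width: 87.8
grasp_force: 0.0
```

Run:
```python
from h import *
c=cam("wrist");save(c,"w1.png")
print(world(c,[[0,0],[640,0],[0,400],[640,400]],10).round())
for t in "soaking_dish carrier_block cutter_ring".split():
    for b in cams.cut_out("wrist",t):
        m=b["pixels"].astype(np.uint8);k=max(cv2.findContours(m,0,2)[0],key=cv2.contourArea)[:,0]
        z={"soaking_dish":12,"carrier_block":16,"cutter_ring":25}[t]
        print(t,round(b["p"],2),b["rect"],cv2.minAreaRect(world(c,k,z).astype(np.float32)))
go(470,130,222,90)
```

```text
[[ 636.  466.]
 [ 636. -205.]
 [ 105.  609.]
 [ 109. -346.]]
soaking_dish 0.77 [248.8, 151.2, 131.2, 122.9] ((474.062744140625, 212.49130249023438), (142.6133270263672, 141.9544677734375), 3.18876051902771)
carrier_block 0.83 [392.5, 156.2, 88.6, 143.9] ((467.7242431640625, 45.519378662109375), (163.4766387939453, 96.87425994873047), 5.2667036056518555)
cutter_ring 0.62 [256.9, 20.9, 69.3, 40.7] ((613.25830078125, 193.01034545898438), (36.767845153808594, 63.23353958129883), 0.051218051463365555)
cur [451.7 123.2 222.5] yaw -90.0 q6 1.81 w 87.6 -> shift [ 0.73 -0.27  0.02] turn -0.0
```

View pics/w1.png

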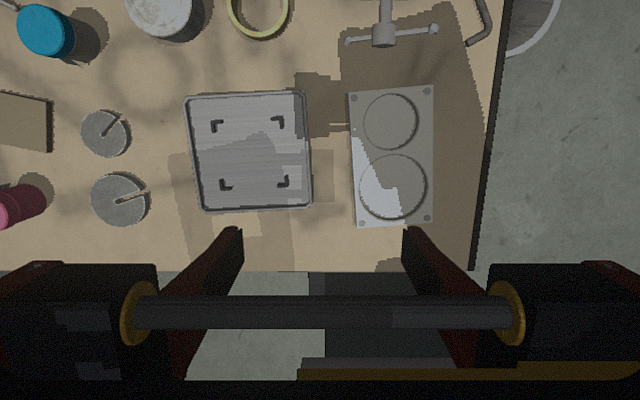

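>>> move_arm(
  steps=[
    [[-0.1, -0.95, 0.2], 0, 0],
    [[-0.1, -0.95, 0.2], 0, 0],
    [[-0.1, -0.95, 0.2], 0, 0],
    [[-0.1, -0.95, 0.2], 0, 0],
    [[-0.1, -0.95, 0.2], 0, 0],
    [[-0.1, -0.95, 0.2], 0, 0],
    [[-0.1, -0.95, 0.2], 0, 0],
    [[-0.1, -0.95, 0.2], 0, 0],
    [[-0.1, -0.95, 0.2], 0, 0],
    [[-0.1, -0.95, 0.2], 0, 0],
    [[-0.1, -0.95, 0.2], 0, 0],
    [[-0.1, -0.95, 0.2], 0, 0],
    [[-0.1, -0.95, 0.2], 0, 0],
    [[0, 0, 0], 0, 0],
    [[0, 0, 0], 0, 0],
    [[0, 0, 0], 0, 0],
  ],
)

```text
t: 5.47
ee_pos: [419.9, 431.1, 157.6]
orientation: [3.141, -0.001, -0.001]
ft_force: [-0.5, -1.9, -1.0]
width: 87.7
grasp_force: 0.0
```

```bash
cat >> h.py <<'E'
def meas(c,n,t,z):
    for b in cams.cut_out(n,t):
        m=b["pixels"].astype(np.uint8);k=max(cv2.findContours(m,0,2)[0],key=cv2.contourArea)[:,0]
        w=world(c,k,z).astype(np.float32);r=cv2.minAreaRect(w)
        print(t,"p",round(b["p"],2),"px",np.round(b["rect"]).tolist(),"centre",np.round(r[0],1),"size",np.round(r[1],1),"ang",round(r[2],1),"circ",np.round(cv2.minEnclosingCircle(w)[0],1))
E
python3 - <<'E'
from h import *
for i in range(4):print(ctrl.get_obs()["ee_pos"].round(1))
c=cam("wrist");save(c,"w2.png")
for t,z in [("porous_stone",10),("large_weight",12),("small_weight",10)]: meas(c,"wrist",t,z)
go(513,480,60,90)
E
```

```text
[419.9 431.1 157.6]
[419.9 431.1 157.6]
[419.9 431.1 157.6]
[419.9 431.1 157.6]
porous_stone p 0.8 px [272.0, 87.0, 75.0, 79.0] centre [510.8 477.9] size [61.  60.3] ang 77.4 circ [510.8 478. ]
large_weight p 0.61 px [375.0, 188.0, 67.0, 64.0] centre [417.1 380.6] size [68.6 67.5] ang 18.6 circ [417.1 380.4]
large_weight p 0.4 px [364.0, 6.0, 36.0, 12.0] centre [577.4 395.8] size [30.9  9.2] ang 89.9 circ [581.6 395.8]
small_weight p 0.74 px [373.0, 104.0, 52.0, 57.0] centre [497.  384.2] size [53.1 52.7] ang 1.0 circ [497.4 384.1]
cur [420.2 431.5 158.1] yaw -90.1 q6 2.35 w 87.8 -> shift [ 3.71 -1.95  3.92] turn -0.02
```

View pics/w2.png

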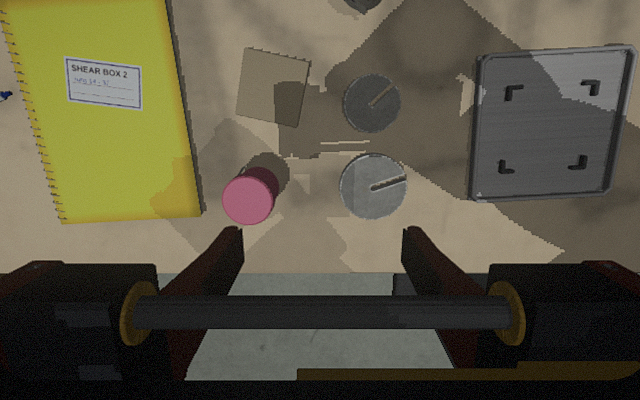

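>>> move_arm(
  steps=[
    [[0, 0, 0.1], -0.97, 0],
    [[0, 0, 0.1], -0.97, 0],
    [[0, 0, 0.1], -0.97, 0],
    [[0, 0, 0.1], -0.97, 0],
    [[0, 0, 0.1], -0.97, 0],
    [[0, 0, 0.1], -0.97, 0],
    [[0, 0, 0.1], -0.97, 0],
    [[0, 0, 0.1], -0.97, 0],
    [[0, 0, 0.1], -0.97, 0],
    [[0, 0, 0.1], -0.97, 0],
    [[0, 0, 0.1], -0.97, 0],
    [[0, 0, 0.1], -0.97, 0],
    [[0, 0, 0.1], -0.97, 0],
    [[0, 0, 0.1], -0.97, 0],
    [[0, 0, 0.1], -0.97, 0],
    [[0, 0, 0.1], -0.97, 0],
    [[0, 0, 0], 0, 0],
    [[0, 0, 0], 0, 0],
  ],
)

```text
t: 7.17
ee_pos: [419.9, 432.1, 117.8]
orientation: [2.452, 1.964, -0.0]
ft_force: [-0.3, 0.1, -0.4]
width: 88.1
grasp_force: 0.0
```

Run:
```python
from h import *
go(510.8,477.9,60,-12.6)
```

```text
cur [419.9 432.1 117.8] yaw -12.6 q6 1.0 w 88.1 -> shift [2.58 3.15 2.31] turn 0.0
```

>>> move_arm(
  steps=[
    [[0.65, 0.79, 0], 0, 0],
    [[0.65, 0.79, 0], 0, 0],
    [[0.64, 0.79, 0.5], 0, 0],
    [[0.64, 0.78, 0.6], 0, 0],
    [[0, 0, 0.6], 0, 0],
    [[0, 0, 0.6], 0, 0],
    [[0, 0, 0], 0, 0],
    [[0, 0, 0], 0, 0],
  ],
)

```text
t: 7.83
ee_pos: [508.8, 477.3, 58.8]
orientation: [2.449, 1.967, -0.006]
ft_force: [0.6, 0.1, 0.1]
width: 87.9
grasp_force: 0.0
```

Run:
```python
from h import *
c=cam("wrist");save(c,"w3.png")
meas(c,"wrist","porous_stone",10)
go(510.8,477.9,2,-12.6)
```

```text
porous_stone p 0.68 px [325.0, 211.0, 88.0, 82.0] centre [511.  480.2] size [60.3 60.2] ang 77.6 circ [510.9 479.9]
cur [510.  478.5  60.8] yaw -12.4 q6 0.95 w 87.8 -> shift [-0.02  0.04  2.35] turn 0.04
```

View pics/w3.png

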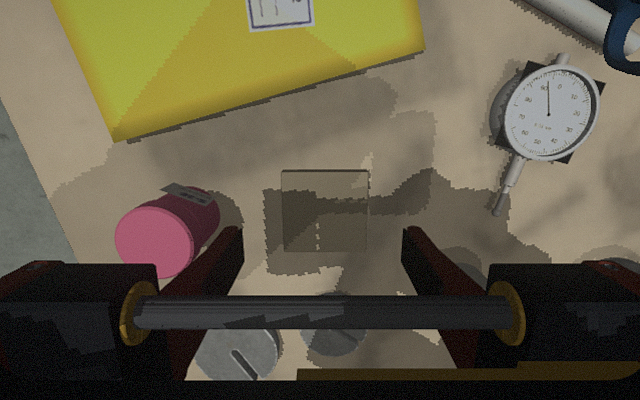

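>>> move_arm(
  steps=[
    [[0.03, 0.04, 0.8], 0, 0],
    [[0, 0, 0.8], 0, 0],
    [[0, 0, 0.5], 0, 0],
    [[0, 0, 0.24], 0, 0],
    [[0, 0, 0], 0, 0],
    [[0, 0, 0], 0, 0],
    [[0, 0, 0], 0, 0.6],
    [[0, 0, 0], 0, 0.6],
    [[0, 0, 0], 0, 0.6],
    [[0, 0, 0], 0, 0.6],
    [[0, 0, 0], 0, 0.6],
    [[0, 0, 0], 0, 0.6],
  ],
)

```text
t: 8.93
ee_pos: [511.8, 479.3, 2.0]
orientation: [-2.449, -1.968, -0.001]
ft_force: [0.6, -0.9, 2.1]
width: 59.4
grasp_force: 30.0
```

>>> move_arm(
  steps=[
    [[0, 0, -0.4], 0, 0.6],
    [[0, 0, -0.8], 0, 0.6],
    [[0, 0, -0.8], 0, 0.6],
    [[0, 0, -0.8], 0, 0.6],
    [[0, 0, 0], -0.8, 0.6],
    [[0, 0, 0], -0.8, 0.6],
    [[0, 0, 0], -0.8, 0.6],
    [[0, 0, 0], -0.8, 0.6],
    [[0, 0, 0], 0, 0.6],
    [[0, 0, 0], 0, 0.6],
  ],
)

```text
t: 9.77
ee_pos: [511.7, 479.2, 72.1]
orientation: [2.153, 2.288, 0.0]
ft_force: [0.5, 0.3, -0.8]
width: 59.7
grasp_force: 30.0
```

Run:
```python
from h import *
go(474.1,212.5,72,3.2)
```

```text
cur [511.7 479.2  72.1] yaw 3.5 q6 0.67 w 59.7 -> shift [-10.56  -2.15   0.  ] turn 0.05
```

>>> move_arm(
  steps=[
    [[-0.6, -0.12, 0], 0.05, 0.6],
    [[-0.9, -0.18, 0], 0, 0.6],
    [[-0.9, -0.18, 0], 0, 0.6],
    [[-0.9, -0.18, 0], 0, 0.6],
    [[-0.9, -0.18, 0], 0, 0.6],
    [[-0.9, -0.18, 0], 0, 0.6],
    [[-0.9, -0.18, 0], 0, 0.6],
    [[-0.9, -0.18, 0], 0, 0.6],
    [[-0.9, -0.18, 0], 0, 0.6],
    [[-0.9, -0.18, 0], 0, 0.6],
    [[-0.9, -0.18, 0], 0, 0.6],
    [[-0.96, -0.23, 0], 0, 0.6],
    [[0, 0, 0], 0, 0.6],
    [[0, 0, 0], 0, 0.6],
    [[0, 0, 0], 0, 0.6],
    [[0, 0, 0], 0, 0.6],
  ],
)

```text
t: 11.1
ee_pos: [474.1, 213.4, 71.9]
orientation: [2.156, 2.285, 0.002]
ft_force: [0.5, 0.3, -0.6]
width: 59.8
grasp_force: 30.0
```

Run:
```python
from h import *
c=cam("wrist");save(c,"w4.png")
meas(c,"wrist","porous_stone",80);meas(c,"wrist","soaking_dish",12)
go(474.1,212.5,6,3.2)
```

```text
porous_stone p 0.97 px [323.0, 246.0, 115.0, 102.0] centre [474.2 216.4] size [59.5 58.1] ang 3.3 circ [474.4 215.7]
porous_stone p 0.71 px [568.0, 123.0, 143.0, 118.0] centre [587.5 283.6] size [64.9 53.3] ang 16.7 circ [588.  284.6]
soaking_dish p 0.93 px [323.0, 201.0, 202.0, 183.0] centre [472.7 232.6] size [140.2 104.9] ang 3.6 circ [472.4 230.2]
cur [473.7 213.2  71.7] yaw 3.4 q6 0.34 w 59.5 -> shift [-0.03  0.01  2.63] turn 0.04
```

View pics/w4.png

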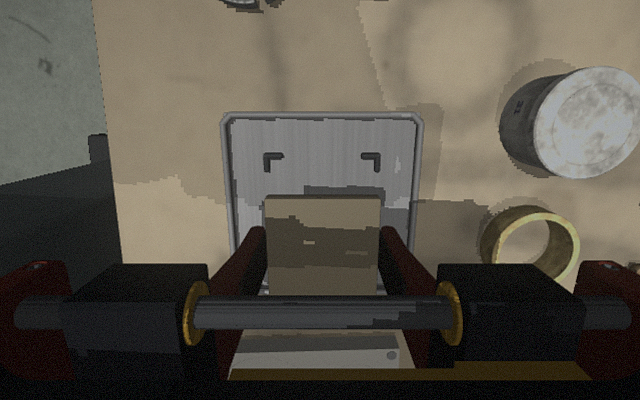

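>>> move_arm(
  steps=[
    [[-0.04, -0.02, 0.6], 0, 0.6],
    [[0, 0, 0.6], 0, 0.6],
    [[0, 0, 0.6], 0, 0.6],
    [[0, 0, 0.4], 0, 0.6],
    [[0, 0, 0.25], 0, 0.6],
    [[0, 0, 0.1], 0, 0.6],
    [[0, 0, 0.06], 0, 0.6],
    [[0, 0, 0], 0, 0.6],
    [[0, 0, 0], 0, 0.6],
  ],
)

```text
t: 12.0
ee_pos: [473.4, 211.6, 6.9]
orientation: [2.156, 2.285, 0.001]
ft_force: [0.4, -0.4, -1.1]
width: 59.4
grasp_force: 30.0
```

>>> move_arm(
  steps=[
    [[0, 0, 0.04], 0, 0.6],
    [[0, 0, 0], 0, 0.6],
    [[0, 0, 0], 0, 0.6],
  ],
)

```text
t: 12.25
ee_pos: [473.2, 211.5, 5.8]
orientation: [2.156, 2.285, 0.001]
ft_force: [0.8, 0.7, -1.2]
width: 59.6
grasp_force: 30.0
```

>>> move_arm(
  steps=[
    [[0, 0, 0.03], 0, 0.6],
    [[0, 0, 0], 0, 0.6],
    [[0, 0, 0], 0, 0.6],
  ],
)

```text
t: 12.5
ee_pos: [473.3, 211.5, 5.0]
orientation: [2.156, 2.285, 0.001]
ft_force: [-0.6, -1.0, 4.7]
width: 59.8
grasp_force: 30.0
```

>>> move_arm(
  steps=[
    [[0, 0, 0], 0, 0.25],
    [[0, 0, 0], 0, 0.2],
    [[0, 0, 0], 0, 0.15],
    [[0, 0, 0], 0, 0.1],
    [[0, 0, 0], 0, 0.1],
    [[0, 0, -0.5], 0, 0.1],
    [[0, 0, -1], 0, 0.1],
    [[0, 0, -1], 0, 0.1],
    [[0, 0, -1], 0, 0],
    [[0, 0, -1], 0, 0],
    [[0, 0, -0.5], 0, 0],
    [[0, 0, 0], 0, 0],
    [[0, 0, 0], 0, 0],
    [[0, 0, 0], 0, 0],
    [[0, 0, 0], 0, 0],
  ],
)

```text
t: 13.75
ee_pos: [472.2, 211.1, 128.7]
orientation: [-2.155, -2.285, 0.003]
ft_force: [-0.5, 0.3, 0.2]
width: 87.6
grasp_force: 0.0
```

Run:
```python
from h import *
c=cam("wrist");save(c,"w5.png",(160,60,640,360),1.6)
meas(c,"wrist","porous_stone",13);meas(c,"wrist","soaking_dish",12);meas(c,"wrist","cutter_ring",25);
go(630,193,110,3.2)
c=cam("top");meas(c,"top","porous_stone",13);meas(c,"top","soaking_dish",12);meas(c,"top","cutter_ring",25);meas(c,"top","lidded_tin",45);meas(c,"top","large_weight",12)
```

```text
porous_stone p 0.89 px [325.0, 191.0, 68.0, 65.0] centre [473.4 212.4] size [61.1 60.6] ang 3.3 circ [473.2 211.9]
soaking_dish p 0.96 px [325.0, 182.0, 161.0, 158.0] centre [473.8 214.6] size [140.9 141.5] ang 3.8 circ [474.4 215.1]
cutter_ring p 0.96 px [494.0, 220.0, 80.0, 70.0] centre [624.7 197.5] size [62.1 70.7] ang 53.2 circ [624.8 197.7]
cur [472.6 211.2 128.8] yaw 3.3 q6 0.34 w 87.7 -> shift [-1.09  6.24  0.74] turn 0.03
porous_stone p 0.66 px [256.0, 296.0, 29.0, 34.0] centre [418.4 380.5] size [65.4 67.3] ang 46.8 circ [417.2 381.1]
soaking_dish p 0.69 px [331.0, 271.0, 61.0, 74.0] centre [520.2 262.2] size [47.3 52.8] ang 6.4 circ [519.3 264.1]
cutter_ring p 0.69 px [267.0, 159.0, 30.0, 31.0] centre [712.5 364.7] size [67.6 61.6] ang 2.6 circ [713.3 367.3]
cutter_ring p 0.53 px [252.0, 211.0, 26.0, 21.0] centre [601.7 397.1] size [45.9 47.9] ang 1.8 circ [600.5 398.1]
cutter_ring p 0.52 px [346.0, 200.0, 33.0, 29.0] centre [631.1 195.3] size [61.8 61.5] ang 1.8 circ [631.5 196.5]
lidded_tin p 0.97 px [302.0, 200.0, 31.0, 31.0] centre [627.7 285.8] size [64.8 62.1] ang 1.8 circ [627.6 286.4]
large_weight p 0.88 px [253.0, 298.0, 27.0, 33.0] centre [416.3 381.6] size [63.7 64.5] ang 2.3 circ [417.9 381.6]
```

View pics/w5.png

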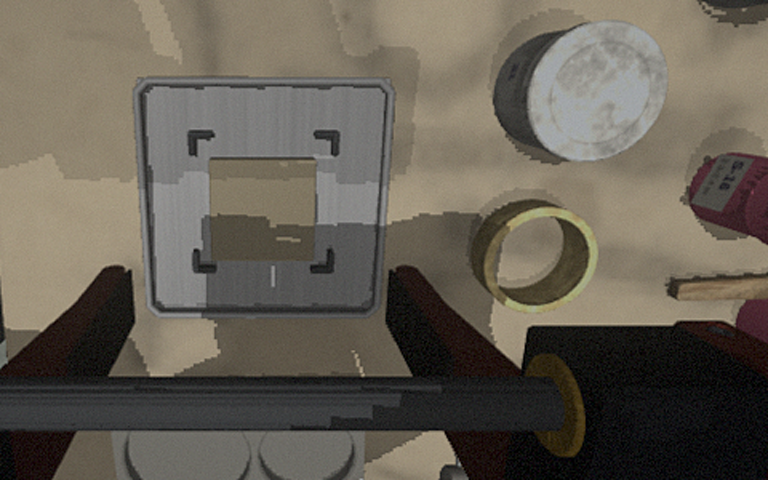

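>>> move_arm(
  steps=[
    [[-0.15, 0.89, 0], 0, 0],
    [[-0.15, 0.89, 0], 0, 0],
    [[-0.15, 0.89, 0], 0, 0],
    [[-0.15, 0.89, 0.2], 0, 0],
    [[-0.15, 0.9, 0.3], 0, 0],
    [[-0.14, 0.9, 0.4], 0, 0],
    [[-0.14, 0.9, 0.5], 0, 0],
    [[0, 0, 0.4], 0, 0],
    [[0, 0, 0], 0, 0],
    [[0, 0, 0], 0, 0],
    [[0, 0, 0], 0, 0],
    [[0, 0, 0], 0, 0],
  ],
)

```text
t: 15.25
ee_pos: [630.2, 195.2, 85.5]
orientation: [2.155, 2.286, 0.001]
ft_force: [0.2, -0.7, -0.8]
width: 88.0
grasp_force: 0.0
```

Run:
```python
from h import *
c=cam("wrist");save(c,"w6.png")
meas(c,"wrist","cutter_ring",25);meas(c,"wrist","cutter_ring",0)
go(630.5,194.5,4,3.3)
im=cv2.cvtColor(c[0],cv2.COLOR_RGB2GRAY)
# model overlay of the top outer circle for checking
a=np.linspace(0,2*np.pi,60)
for y in (194.5,):
  p=pix(c,np.c_[630.5+31.5*np.cos(a),y+31.5*np.sin(a),25+0*a]).astype(int)
  d=c[0][:,:,::-1].copy();cv2.polylines(d,[p],True,(0,0,255),1);cv2.imwrite("pics/w6.png",cv2.resize(d[100:320,180:500],None,fx=2.4,fy=2.4))
```

```text
cutter_ring p 0.6 px [322.0, 211.0, 88.0, 84.0] centre [630.  195.9] size [61.8 65.9] ang 1.3 circ [629.6 195.9]
cutter_ring p 0.6 px [322.0, 211.0, 88.0, 84.0] centre [630.4 187.7] size [68.8 73.4] ang 1.3 circ [630.  187.8]
cur [630.7 195.2  85.5] yaw 3.4 q6 0.22 w 87.9 -> shift [-0.03 -0.01  3.26] turn 0.01
```

View pics/w6.png

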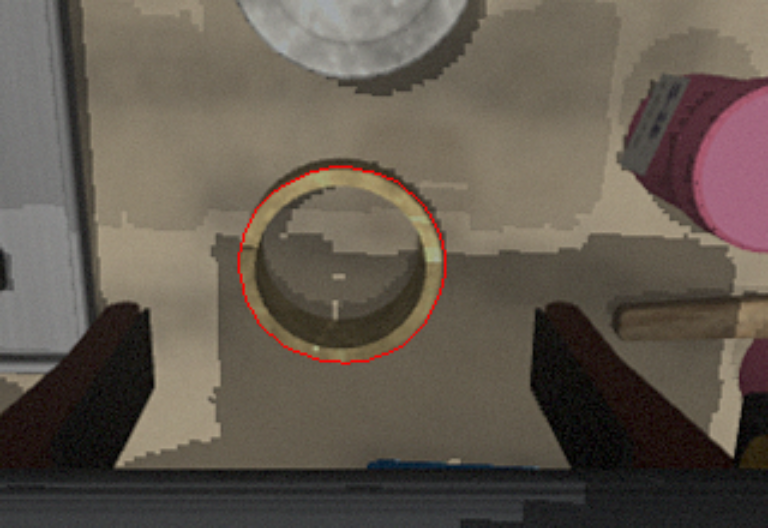

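>>> move_arm(
  steps=[
    [[-0.03, -0.01, 0.8], 0, 0],
    [[0, 0, 0.8], 0, 0],
    [[0, 0, 0.8], 0, 0],
    [[0, 0, 0.5], 0, 0],
    [[0, 0, 0.35], 0, 0],
    [[0, 0, 0], 0, 0],
    [[0, 0, 0], 0, 0],
    [[0, 0, 0], 0, 0.5],
    [[0, 0, 0], 0, 0.5],
    [[0, 0, 0], 0, 0.5],
    [[0, 0, 0], 0, 0.5],
    [[0, 0, 0], 0, 0.5],
    [[0, 0, 0], 0, 0.5],
  ],
)

```text
t: 16.48
ee_pos: [630.8, 194.2, 4.1]
orientation: [2.156, 2.285, 0.001]
ft_force: [-0.7, -0.6, 4.9]
width: 62.2
grasp_force: 30.0
```

Run:
```python
from h import *
go(473.4,212.4,94,3.3)
```

```text
cur [630.8 194.2   4.1] yaw 3.3 q6 0.22 w 62.2 -> shift [ 1.1  -6.24 -3.6 ] turn 0.01
```

>>> move_arm(
  steps=[
    [[0, 0, -0.5], 0, 0.5],
    [[0, 0, -1], 0, 0.5],
    [[0, 0, -1], 0, 0.5],
    [[0, 0, 0], 0, 0.5],
    [[0.12, -0.6, 0], 0, 0.5],
    [[0.15, -0.9, 0], 0, 0.5],
    [[0.15, -0.9, 0], 0, 0.5],
    [[0.15, -0.9, 0], 0, 0.5],
    [[0.15, -0.9, 0], 0, 0.5],
    [[0.15, -0.9, 0], 0, 0.5],
    [[0.15, -0.7, 0], 0, 0.5],
    [[0.08, -0.44, 0], 0, 0.5],
    [[0, 0, 0], 0, 0.5],
    [[0, 0, 0], 0, 0.5],
    [[0, 0, 0], 0, 0.5],
    [[0, 0, 0], 0, 0.5],
  ],
)

```text
t: 17.82
ee_pos: [474.7, 212.6, 66.1]
orientation: [2.156, 2.284, 0.002]
ft_force: [0.0, -0.3, -1.0]
width: 62.0
grasp_force: 30.0
```

Run:
```python
from h import *
go(473.3,212.3,17.1,3.3)
```

```text
cur [474.7 212.6  66.1] yaw 3.3 q6 0.34 w 62.0 -> shift [-0.01 -0.06  1.96] turn 0.0
```

>>> move_arm(
  steps=[
    [[0, -0.03, 0.6], 0, 0.5],
    [[0, 0, 0.6], 0, 0.5],
    [[0, 0, 0.4], 0, 0.5],
    [[0, 0, 0.2], 0, 0.5],
    [[0, 0, 0.06], 0, 0.5],
    [[0, 0, 0], 0, 0.5],
    [[0, 0, 0], 0, 0.5],
    [[0, 0, 0], 0, 0.5],
  ],
)

```text
t: 18.48
ee_pos: [472.9, 212.6, 20.0]
orientation: [2.155, 2.285, 0.001]
ft_force: [0.3, -0.5, -0.6]
width: 62.1
grasp_force: 30.0
```

Run:
```python
from h import *
go(473.3,212.3,17.1,3.3)
```

```text
cur [472.9 212.6  20. ] yaw 3.3 q6 0.34 w 62.1 -> shift [-0.01  0.01  0.11] turn 0.01
```

>>> move_arm(
  steps=[
    [[0, 0.01, 0.07], 0, 0.5],
    [[0, 0, 0], 0, 0.5],
    [[0, 0, 0], 0, 0.5],
  ],
)

```text
t: 18.73
ee_pos: [472.9, 212.5, 17.9]
orientation: [2.156, 2.285, 0.001]
ft_force: [-0.1, -0.6, -0.6]
width: 62.1
grasp_force: 30.0
```

>>> move_arm(
  steps=[
    [[0, 0, 0.03], 0, 0.5],
    [[0, 0, 0], 0, 0.5],
    [[0, 0, 0], 0, 0.5],
  ],
)

```text
t: 18.98
ee_pos: [472.7, 212.4, 16.9]
orientation: [-2.156, -2.285, -0.0]
ft_force: [0.5, -0.9, -2.0]
width: 62.1
grasp_force: 30.0
```

>>> move_arm(
  steps=[
    [[0, 0, 0.03], 0, 0.5],
    [[0, 0, 0], 0, 0.5],
    [[0, 0, 0], 0, 0.5],
  ],
)

```text
t: 19.23
ee_pos: [472.8, 212.4, 16.6]
orientation: [2.156, 2.285, 0.0]
ft_force: [-2.2, -0.5, 5.2]
width: 62.0
grasp_force: 30.0
```

>>> move_arm(
  steps=[
    [[0, 0, 0], 0, 0.25],
    [[0, 0, 0], 0, 0.2],
    [[0, 0, 0], 0, 0.15],
    [[0, 0, 0], 0, 0.1],
    [[0, 0, 0], 0, 0.1],
    [[0, 0, -0.5], 0, 0.1],
    [[0, 0, -1], 0, 0.1],
    [[0, 0, -1], 0, 0.1],
    [[0, 0, -1], 0, 0],
    [[0, 0, -1], 0, 0],
    [[0, 0, -0.3], 0, 0],
    [[0, 0, 0], 0, 0],
    [[0, 0, 0], 0, 0],
    [[0, 0, 0], 0, 0],
    [[0, 0, 0], 0, 0],
  ],
)

```text
t: 20.48
ee_pos: [471.8, 212.0, 134.8]
orientation: [-2.155, -2.285, 0.004]
ft_force: [-0.5, 0.1, 0.7]
width: 88.1
grasp_force: 0.0
```

Run:
```python
from h import *
c=cam("wrist");print(c[3])
meas(c,"wrist","porous_stone",13);meas(c,"wrist","soaking_dish",12);meas(c,"wrist","cutter_ring",38)
d=cv2.resize(c[0][:,:,::-1],None,fx=4,fy=4,interpolation=cv2.INTER_CUBIC)
a=np.linspace(0,2*np.pi,60);t=np.radians(3.5);rot=np.array([[np.cos(t),-np.sin(t)],[np.sin(t),np.cos(t)]])
def dr(w,z,col): cv2.polylines(d,[((pix(c,np.c_[w,z+np.zeros(len(w))])+.5)*4).astype(int)],True,col,1)
dr(np.c_[473+31.5*np.cos(a),212.4+31.5*np.sin(a)],38,(0,0,255))
sq=np.array([[1,1],[1,-1],[-1,-1],[-1,1]])
dr(sq*30@rot.T+[473.3,212.4],13,(0,255,0));dr(sq*38@rot.T+[474,213.8],10,(255,0,0))
cv2.imwrite("pics/w7.png",d[440:1040,900:1700])
go(417.2,380.7,130,-45)
```

```text
[467.9122736  285.2099378  296.13795677]
porous_stone p 0.71 px [323.0, 190.0, 69.0, 64.0] centre [473.1 211.2] size [51.9 46.8] ang 3.3 circ [472.8 213. ]
porous_stone p 0.59 px [368.0, 12.0, 60.0, 19.0] centre [492.9 361.7] size [38.4 14.2] ang 3.2 circ [492.8 364.6]
soaking_dish p 0.64 px [326.0, 183.0, 163.0, 151.0] centre [473.9 214.5] size [140.6 141.3] ang 3.4 circ [474.1 215.8]
soaking_dish p 0.36 px [323.0, 192.0, 65.0, 63.0] centre [472.7 210.8] size [49.3 48.1] ang 48.4 circ [473.1 212.4]
cutter_ring p 0.94 px [324.0, 194.0, 75.0, 77.0] centre [472.5 214.5] size [61.9 63.9] ang 3.4 circ [472.6 214.6]
cur [472.3 212.2 135.3] yaw 3.3 q6 0.34 w 87.9 -> shift [ 6.86 -1.81  0.21] turn 9.67
```

View pics/w7.png

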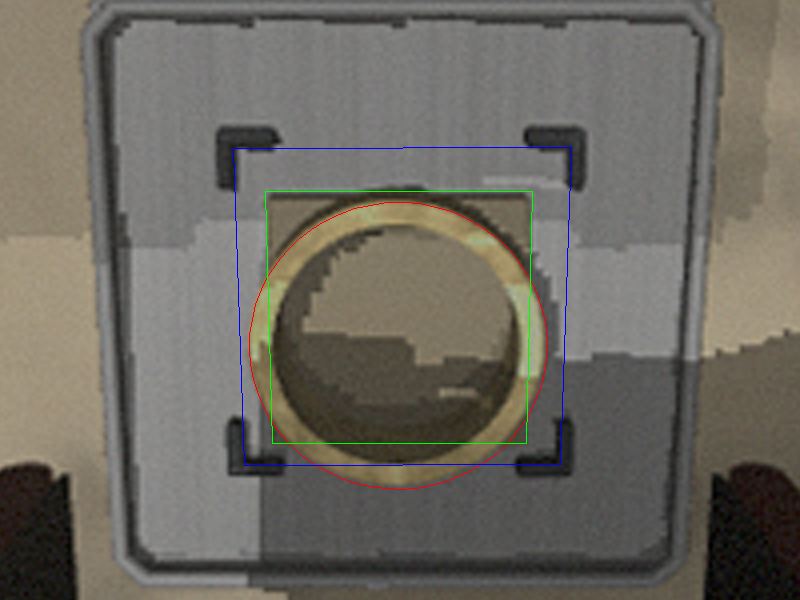

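>>> move_arm(
  steps=[
    [[0, 0, 0], 0.97, 0],
    [[0, 0, 0], 0.97, 0],
    [[0, 0, 0], 0.97, 0],
    [[0, 0, 0], 0.97, 0],
    [[0, 0, 0], 0.97, 0],
    [[0, 0, 0], 0.97, 0],
    [[0, 0, 0], 0.97, 0],
    [[0, 0, 0], 0.97, 0],
    [[0, 0, 0], 0.97, 0],
    [[0, 0, 0], 0.96, 0],
    [[0.45, -0.9, 0], 0, 0],
    [[0.45, -0.9, 0], 0, 0],
    [[0.46, -0.9, 0], 0, 0],
    [[0.46, -0.9, 0.3], 0, 0],
    [[0.46, -0.9, 0.5], 0, 0],
    [[0.46, -0.9, 0.6], 0, 0],
    [[0.46, -0.92, 0.7], 0, 0],
    [[0, 0, 0.3], 0, 0],
    [[0, 0, 0], 0, 0],
    [[0, 0, 0], 0, 0],
  ],
)

```text
t: 22.35
ee_pos: [417.4, 380.1, 75.5]
orientation: [2.903, 1.2, -0.003]
ft_force: [-0.4, 0.3, 0.9]
width: 88.0
grasp_force: 0.0
```

Run:
```python
from h import *
c=cam("wrist");save(c,"w8.png",(160,60,560,360),2)
meas(c,"wrist","large_weight",12)
go(417.2,380.7,2,-45)
```

```text
large_weight p 0.94 px [322.0, 209.0, 93.0, 85.0] centre [416.9 380.9] size [68.1 67.3] ang 44.9 circ [417.2 380.7]
large_weight p 0.29 px [504.0, 271.0, 46.0, 37.0] centre [497.4 244.6] size [ 8.5 16.5] ang 44.9 circ [495.3 242.5]
cur [418.4 380.1  76.6] yaw -45.2 q6 1.5 w 88.3 -> shift [-0.02 -0.05  2.99] turn -0.03
```

View pics/w8.png

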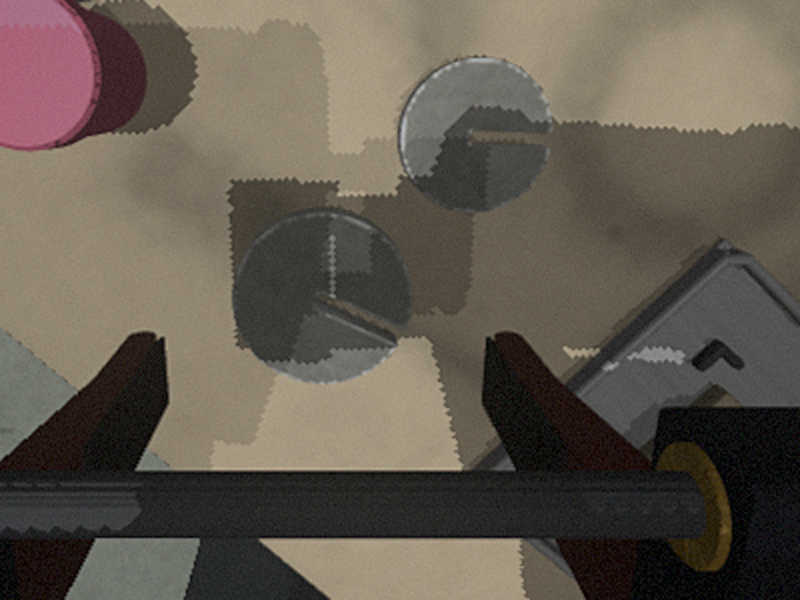

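>>> move_arm(
  steps=[
    [[0, -0.03, 0.8], 0, 0],
    [[0, 0, 0.8], 0, 0],
    [[0, 0, 0.8], 0, 0],
    [[0, 0, 0.4], 0, 0],
    [[0, 0, 0.18], 0, 0],
    [[0, 0, 0], 0, 0],
    [[0, 0, 0], 0, 0],
    [[0, 0, 0], 0, 0.5],
    [[0, 0, 0], 0, 0.5],
    [[0, 0, 0], 0, 0.5],
    [[0, 0, 0], 0, 0.5],
    [[0, 0, 0], 0, 0.5],
    [[0, 0, 0], 0, 0.5],
  ],
)

```text
t: 23.53
ee_pos: [417.6, 381.7, 2.3]
orientation: [-2.903, -1.2, -0.001]
ft_force: [-1.1, -0.3, 5.4]
width: 65.6
grasp_force: 30.0
```

Run:
```python
from h import *
go(472.7,213,90,-45)
```

```text
cur [417.6 381.7   2.3] yaw -45.1 q6 1.51 w 65.6 -> shift [-3.2   6.34 -3.51] turn -0.02
```

>>> move_arm(
  steps=[
    [[0, 0, -0.3], 0, 0.5],
    [[0, 0, -0.9], 0, 0.5],
    [[0, 0, -0.9], 0, 0.5],
    [[0, 0, -0.9], 0, 0.5],
    [[0, 0, -0.5], 0, 0.5],
    [[0, 0, 0], 0, 0.5],
    [[0, 0, 0], 0, 0.5],
    [[0, 0, 0], 0, 0.5],
  ],
)

```text
t: 24.2
ee_pos: [416.6, 380.7, 88.1]
orientation: [2.903, 1.199, -0.003]
ft_force: [-0.1, -0.1, -4.1]
width: 65.4
grasp_force: 30.0
```

Run:
```python
from h import *
c=cam("wrist");o=ctrl.get_obs();z=o["ee_pos"][2]-2+12
meas(c,"wrist","large_weight",z)
d=cv2.resize(c[0][:,:,::-1],None,fx=2,fy=2,interpolation=cv2.INTER_CUBIC)
a=np.linspace(0,2*np.pi,60);e=o["ee_pos"]
cv2.polylines(d,[((pix(c,np.c_[e[0]+34*np.cos(a),e[1]+34*np.sin(a),z+0*a])+.5)*2).astype(int)],True,(0,0,255),1)
cv2.imwrite("pics/w9.png",d[300:700,300:1000])
go(472.7,213,80,-45)
```

```text
large_weight p 0.84 px [323.0, 243.0, 125.0, 103.0] centre [420.3 384.2] size [59.  65.4] ang 44.9 circ [416.8 380.7]
cur [416.5 380.6  87.7] yaw -45.1 q6 1.51 w 65.6 -> shift [-3.14  6.33  0.32] turn -0.02
```

View pics/w9.png

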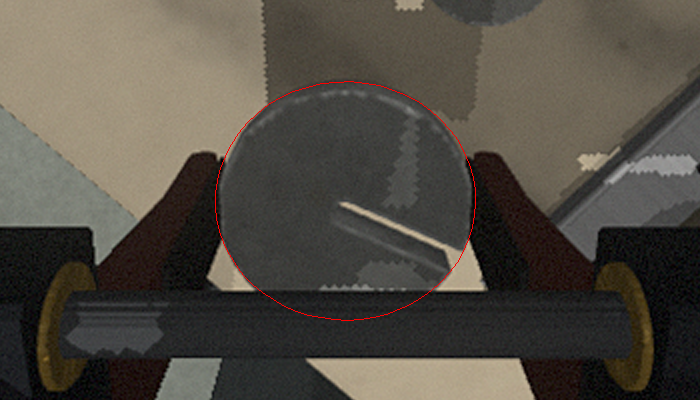

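>>> move_arm(
  steps=[
    [[-0.25, 0.5, 0], 0, 0.5],
    [[-0.4, 0.8, 0], 0, 0.5],
    [[-0.4, 0.8, 0], 0, 0.5],
    [[-0.4, 0.8, 0], 0, 0.5],
    [[-0.4, 0.8, 0], 0, 0.5],
    [[-0.4, 0.8, 0], 0, 0.5],
    [[-0.4, 0.8, 0], 0, 0.5],
    [[-0.3, 0.6, 0.2], 0, 0.5],
    [[-0.18, 0.42, 0.2], 0, 0.5],
    [[0, 0, 0.2], 0, 0.5],
    [[0, 0, 0], 0, 0.5],
    [[0, 0, 0], 0, 0.5],
    [[0, 0, 0], 0, 0.5],
    [[0, 0, 0], 0, 0.5],
  ],
)

```text
t: 25.47
ee_pos: [473.3, 214.9, 74.3]
orientation: [-2.903, -1.201, -0.0]
ft_force: [1.6, -0.3, -3.7]
width: 66.0
grasp_force: 30.0
```

Run:
```python
from h import *
go(472.7,213,40,-45)
```

```text
cur [473.3 214.9  74.3] yaw -45.0 q6 1.19 w 66.0 -> shift [-0.07  0.04  1.37] turn -0.01
```

>>> move_arm(
  steps=[
    [[-0.04, 0.02, 0.5], 0, 0.5],
    [[0, 0, 0.4], 0, 0.5],
    [[0, 0, 0.2], 0, 0.5],
    [[0, 0, 0.14], 0, 0.5],
    [[0, 0, 0], 0, 0.5],
    [[0, 0, 0], 0, 0.5],
    [[0, 0, 0], 0, 0.5],
  ],
)

```text
t: 26.05
ee_pos: [473.3, 213.3, 43.4]
orientation: [-2.904, -1.2, -0.001]
ft_force: [0.5, -0.5, -4.7]
width: 66.1
grasp_force: 30.0
```

Run:
```python
from h import *
go(472.7,213,40,-45)
```

```text
cur [473.3 213.3  43.4] yaw -45.1 q6 1.19 w 66.1 -> shift [-0.03 -0.01  0.14] turn -0.02
```

>>> move_arm(
  steps=[
    [[-0.02, 0, 0.07], 0, 0.5],
    [[0, 0, 0.02], 0, 0.5],
    [[0, 0, 0], 0, 0.5],
    [[0, 0, 0], 0, 0.5],
  ],
)

```text
t: 26.38
ee_pos: [472.8, 212.8, 41.0]
orientation: [-2.904, -1.199, -0.0]
ft_force: [1.1, -0.6, -3.7]
width: 66.0
grasp_force: 30.0
```

>>> move_arm(
  steps=[
    [[0, 0, 0.03], 0, 0.5],
    [[0, 0, 0], 0, 0.5],
    [[0, 0, 0], 0, 0.5],
  ],
)

```text
t: 26.63
ee_pos: [472.7, 212.7, 40.2]
orientation: [-2.904, -1.199, -0.0]
ft_force: [0.7, 0.1, -3.4]
width: 65.9
grasp_force: 30.0
```

>>> move_arm(
  steps=[
    [[0, 0, 0.03], 0, 0.5],
    [[0, 0, 0], 0, 0.5],
    [[0, 0, 0], 0, 0.5],
  ],
)

```text
t: 26.88
ee_pos: [472.8, 212.8, 39.8]
orientation: [-2.904, -1.2, -0.0]
ft_force: [-2.0, -1.3, 3.2]
width: 65.8
grasp_force: 30.0
```

>>> move_arm(
  steps=[
    [[0, 0, 0.01], 0, 0.5],
    [[0, 0, 0], 0, 0.2],
    [[0, 0, 0], 0, 0.17],
    [[0, 0, 0], 0, 0.14],
    [[0, 0, 0], 0, 0.1],
    [[0, 0, 0], 0, 0.1],
    [[0, 0, -0.5], 0, 0.1],
    [[0, 0, -1], 0, 0.1],
    [[0, 0, -1], 0, 0],
    [[0, 0, -1], 0, 0],
    [[0, 0, -0.8], 0, 0],
    [[0, 0, 0], 0, 0],
    [[0, 0, 0], 0, 0],
    [[0, 0, 0], 0, 0],
    [[0, 0, 0], 0, 0],
  ],
)

```text
t: 28.13
ee_pos: [471.9, 212.4, 145.4]
orientation: [2.904, 1.199, -0.004]
ft_force: [-0.6, -0.1, -0.4]
width: 87.8
grasp_force: 0.0
```

Run:
```python
from h import *
c=cam("wrist");save(c,"w10.png",(200,80,500,305),2.5)
meas(c,"wrist","large_weight",50);meas(c,"wrist","cutter_ring",38);meas(c,"wrist","soaking_dish",12)
go(628,286.2,130,0)
```

```text
large_weight p 0.63 px [324.0, 197.0, 78.0, 78.0] centre [472.1 212. ] size [67.7 66.5] ang 17.5 circ [472.3 212.2]
cutter_ring p 0.44 px [329.0, 184.0, 51.0, 56.0] centre [494.4 235.5] size [ 5.6 32.5] ang 46.5 circ [492.5 233.5]
soaking_dish p 0.67 px [324.0, 174.0, 198.0, 196.0] centre [473.8 214.5] size [142.2 139.7] ang 3.2 circ [475.1 214.1]
cur [472.2 212.6 145.8] yaw -45.1 q6 1.19 w 87.6 -> shift [6.49 2.31 0.62] turn -9.02
```

View pics/w10.png

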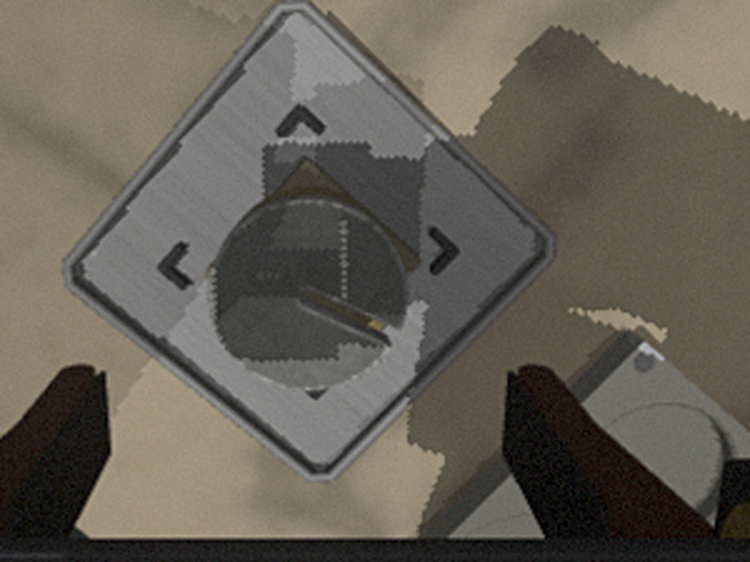

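>>> move_arm(
  steps=[
    [[0.9, 0.32, 0], 0, 0],
    [[0.9, 0.32, 0], 0, 0],
    [[0.9, 0.32, 0.2], 0, 0],
    [[0.9, 0.32, 0.4], 0, 0],
    [[0.9, 0.32, 0.5], 0, 0],
    [[0.9, 0.32, 0.6], 0, 0],
    [[0.9, 0.32, 0.5], 0, 0],
    [[0.19, 0.08, 0.2], 0, 0],
    [[0, 0, 0], 0, 0],
    [[0, 0, 0], 0, 0],
    [[0, 0, 0], 0, 0],
    [[0, 0, 0], 0, 0],
  ],
)

```text
t: 29.33
ee_pos: [628.0, 285.8, 87.5]
orientation: [-2.904, -1.199, -0.0]
ft_force: [0.2, 0.7, 0.2]
width: 87.8
grasp_force: 0.0
```

Run:
```python
from h import *
c=cam("wrist");o=ctrl.get_obs();z=45
meas(c,"wrist","lidded_tin",z)
d=cv2.resize(c[0][:,:,::-1],None,fx=2,fy=2,interpolation=cv2.INTER_CUBIC)
a=np.linspace(0,2*np.pi,60)
cv2.polylines(d,[((pix(c,np.c_[628+33*np.cos(a),286.2+33*np.sin(a),z+0*a])+.5)*2).astype(int)],True,(0,0,255),1)
cv2.imwrite("pics/w11.png",d[200:700,300:1000])
go(628,286.2,20,-45)
```

```text
lidded_tin p 0.72 px [323.0, 214.0, 94.0, 100.0] centre [628.9 287.1] size [65.4 65.3] ang 89.9 circ [629.5 289. ]
cur [628.3 286.   87.7] yaw -45.1 q6 1.2 w 87.6 -> shift [-0.01 -0.01  2.71] turn -0.02
```

View pics/w11.png

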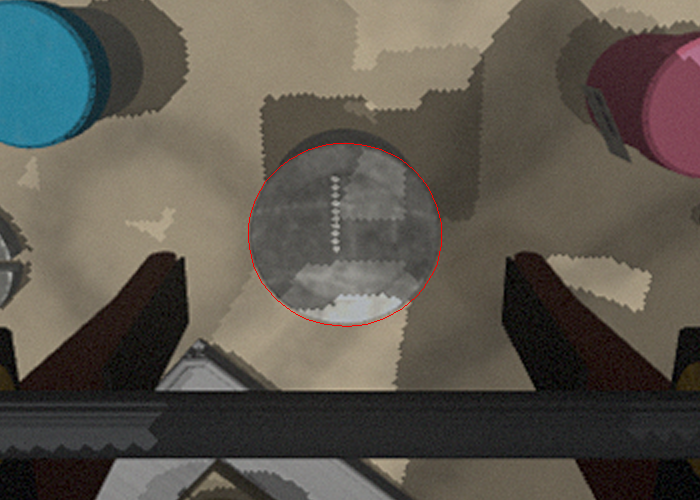

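Overlay fits the tin (row 232, col 345); straight down and grasp at the lid.

>>> move_arm(
  steps=[
    [[0, 0, 0.8], 0, 0],
    [[0, 0, 0.8], 0, 0],
    [[0, 0, 0.7], 0, 0],
    [[0, 0, 0.4], 0, 0],
    [[0, 0, 0], 0, 0],
    [[0, 0, 0], 0, 0],
    [[0, 0, 0], 0, 0.5],
    [[0, 0, 0], 0, 0.5],
    [[0, 0, 0], 0, 0.5],
    [[0, 0, 0], 0, 0.5],
    [[0, 0, 0], 0, 0.5],
    [[0, 0, 0], 0, 0.5],
  ],
)

```text
t: 30.43
ee_pos: [629.1, 286.4, 20.1]
orientation: [-2.904, -1.199, -0.002]
ft_force: [-0.9, -1.1, 5.1]
width: 64.2
grasp_force: 30.0
```

>>> move_arm(
  steps=[
    [[0, 0, -0.3], 0, 0.5],
    [[0, 0, -0.9], 0, 0.5],
    [[0, 0, -0.9], 0, 0.5],
    [[0, 0, -0.9], 0, 0.5],
    [[0, 0, -0.5], 0, 0.5],
    [[0, 0, 0], 0, 0.5],
    [[0, 0, 0], 0, 0.5],
    [[0, 0, 0], 0, 0.5],
  ],
)

```text
t: 31.1
ee_pos: [627.8, 285.8, 105.5]
orientation: [2.904, 1.2, -0.003]
ft_force: [-0.7, -0.4, -1.3]
width: 64.1
grasp_force: 30.0
```

Run:
```python
from h import *
go(433.9,42.4,80,-45)
```

```text
cur [627.8 285.8 105.5] yaw -45.1 q6 1.2 w 64.1 -> shift [-12.36   1.42   1.04] turn -0.02
```

>>> move_arm(
  steps=[
    [[-0.5, 0.06, 0], 0, 0.5],
    [[-0.9, 0.1, 0], 0, 0.5],
    [[-0.9, 0.1, 0], 0, 0.5],
    [[-0.9, 0.1, 0], 0, 0.5],
    [[-0.9, 0.1, 0], 0, 0.5],
    [[-0.9, 0.1, 0], 0, 0.5],
    [[-0.9, 0.1, 0], 0, 0.5],
    [[-0.9, 0.1, 0], 0, 0.5],
    [[-0.9, 0.1, 0], 0, 0.5],
    [[-0.9, 0.1, 0], 0, 0.5],
    [[-0.9, 0.1, 0], 0, 0.5],
    [[-0.9, 0.1, 0], 0, 0.5],
    [[-0.9, 0.1, 0.2], 0, 0.5],
    [[-0.9, 0.1, 0.4], 0, 0.5],
    [[-0.16, 0.06, 0.4], 0, 0.5],
    [[0, 0, 0], 0, 0.5],
    [[0, 0, 0], 0, 0.5],
    [[0, 0, 0], 0, 0.5],
    [[0, 0, 0], 0, 0.5],
  ],
)

```text
t: 32.68
ee_pos: [435.5, 43.4, 81.8]
orientation: [2.903, 1.2, 0.001]
ft_force: [0.4, -0.8, -0.5]
width: 63.8
grasp_force: 30.0
```

Run:
```python
from h import *
c=cam("wrist");o=ctrl.get_obs();z=16
d=cv2.resize(c[0][:,:,::-1],None,fx=2,fy=2,interpolation=cv2.INTER_CUBIC)
a=np.linspace(0,2*np.pi,60)
for x,y,r in[(433.9,42.4,41),(511.5,49.6,31)]:
  cv2.polylines(d,[((pix(c,np.c_[x+r*np.cos(a),y+r*np.sin(a),z+0*a])+.5)*2).astype(int)],True,(0,0,255),1)
cv2.imwrite("pics/w12.png",d[100:700,300:1000])
go(433.9,42.4,26,-45)
```

```text
cur [435.5  43.4  81.9] yaw -45.1 q6 0.86 w 64.1 -> shift [-0.08 -0.02  2.24] turn -0.01
```

View pics/w12.png

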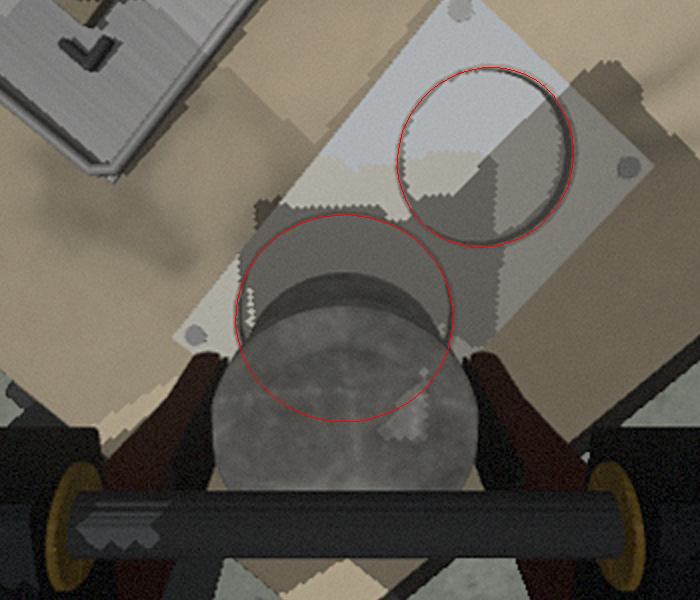

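I've viewed 15 pictures, one over the limit of 14, so I'll work from numbers alone from here. The last picture shows both recess outlines fitting, at about (345,318) and (486,157), with the tin held over the larger one.

>>> move_arm(
  steps=[
    [[-0.06, -0.01, 0.6], 0, 0.5],
    [[0, 0, 0.6], 0, 0.5],
    [[0, 0, 0.5], 0, 0.5],
    [[0, 0, 0.25], 0, 0.5],
    [[0, 0, 0.15], 0, 0.5],
    [[0, 0, 0.06], 0, 0.5],
    [[0, 0, 0], 0, 0.5],
    [[0, 0, 0], 0, 0.5],
    [[0, 0, 0], 0, 0.5],
  ],
)

```text
t: 33.48
ee_pos: [434.0, 42.1, 28.2]
orientation: [2.903, 1.199, 0.002]
ft_force: [-0.1, 0.3, -0.5]
width: 64.0
grasp_force: 30.0
```

>>> move_arm(
  steps=[
    [[0, 0, 0.04], 0, 0.5],
    [[0, 0, 0], 0, 0.5],
    [[0, 0, 0], 0, 0.5],
  ],
)

```text
t: 33.73
ee_pos: [433.6, 42.0, 26.9]
orientation: [2.904, 1.199, 0.001]
ft_force: [0.5, 0.6, -0.6]
width: 64.1
grasp_force: 30.0
```

>>> move_arm(
  steps=[
    [[0, 0, 0.03], 0, 0.5],
    [[0, 0, 0], 0, 0.5],
    [[0, 0, 0], 0, 0.5],
  ],
)

```text
t: 33.98
ee_pos: [433.6, 42.0, 26.1]
orientation: [2.904, 1.199, 0.0]
ft_force: [0.6, -0.8, 3.7]
width: 63.9
grasp_force: 30.0
```

>>> move_arm(
  steps=[
    [[0, 0, 0.02], 0, 0.5],
    [[0, 0, 0], 0, 0.5],
    [[0, 0, 0], 0, 0.5],
  ],
)

```text
t: 34.23
ee_pos: [433.7, 42.0, 26.0]
orientation: [2.903, 1.199, 0.001]
ft_force: [-2.5, 0.2, 12.2]
width: 63.7
grasp_force: 30.0
```

>>> move_arm(
  steps=[
    [[0, 0, -0.01], 0, 0.25],
    [[0, 0, 0], 0, 0.2],
    [[0, 0, 0], 0, 0.15],
    [[0, 0, 0], 0, 0.1],
    [[0, 0, 0], 0, 0.1],
    [[0, 0, -0.5], 0, 0.1],
    [[0, 0, -1], 0, 0.1],
    [[0, 0, -1], 0, 0],
    [[0, 0, -1], 0, 0],
    [[0, 0, -0.7], 0, 0],
    [[0, 0, 0], 0, 0],
    [[0, 0, 0], 0, 0],
    [[0, 0, 0], 0, 0],
    [[0, 0, 0], 0, 0],
  ],
)

```text
t: 35.4
ee_pos: [432.6, 42.0, 129.5]
orientation: [-2.903, -1.199, 0.003]
ft_force: [-0.1, -0.3, -0.2]
width: 87.8
grasp_force: 0.0
```

Run:
```python
from h import *
c=cam("wrist")
meas(c,"wrist","lidded_tin",51);meas(c,"wrist","carrier_block",16)
go(598.5,394.5,130,-45)
```

```text
carrier_block p 0.57 px [353.0, 151.0, 198.0, 205.0] centre [468.7  45.4] size [161.9  93.7] ang 5.3 circ [468.6  45.7]
cur [432.9  42.  129.7] yaw -45.1 q6 0.86 w 87.8 -> shift [14.64 -5.31 -0.03] turn -0.02
```

>>> move_arm(
  steps=[
    [[0.6, -0.22, 0], 0, 0],
    [[0.88, -0.32, 0], 0, 0],
    [[0.88, -0.32, 0], 0, 0],
    [[0.88, -0.32, 0], 0, 0],
    [[0.88, -0.32, 0], 0, 0],
    [[0.88, -0.32, 0], 0, 0],
    [[0.88, -0.32, 0], 0, 0],
    [[0.88, -0.32, 0], 0, 0],
    [[0.88, -0.32, 0], 0, 0],
    [[0.88, -0.32, 0], 0, 0],
    [[0.88, -0.32, 0], 0, 0],
    [[0.88, -0.32, 0], 0, 0],
    [[0.88, -0.32, 0], 0, 0],
    [[0.88, -0.32, 0.2], 0, 0],
    [[0.88, -0.32, 0.3], 0, 0],
    [[0.88, -0.32, 0.3], 0, 0],
    [[0.84, -0.3, 0.2], 0, 0],
    [[0, 0, 0], 0, 0],
    [[0, 0, 0], 0, 0],
    [[0, 0, 0], 0, 0],
  ],
)

```text
t: 37.22
ee_pos: [598.2, 393.8, 104.7]
orientation: [2.903, 1.199, -0.003]
ft_force: [0.4, -0.0, 0.3]
width: 87.7
grasp_force: 0.0
```

Run:
```python
from h import *
for i in range(2):
  c=cam("wrist");meas(c,"wrist","sample_jar",56)
# blue lid colour centroid
hsv=cv2.cvtColor(c[0],cv2.COLOR_RGB2HSV);m=cv2.inRange(hsv,(85,120,60),(110,255,255));m=cv2.morphologyEx(m,cv2.MORPH_OPEN,np.ones((3,3)))
for k in cv2.findContours(m,0,2)[0]:
  if cv2.contourArea(k)>300:
    w=world(c,k[:,0],56).astype(np.float32);print("blue",k[:,0].mean(0),cv2.minEnclosingCircle(w),cv2.minAreaRect(w))
go(598.5,394.5,28,-45)
```

```text
sample_jar p 0.96 px [321.0, 206.0, 62.0, 77.0] centre [601.8 398.8] size [53.2 43.6] ang 44.9 circ [602.6 397.8]
sample_jar p 0.8 px [85.0, 249.0, 78.0, 26.0] centre [458.3 499.4] size [22.  59.2] ang 44.9 circ [453.9 495.1]
sample_jar p 0.74 px [590.0, 220.0, 99.0, 76.0] centre [730.2 257.4] size [44.5 81.3] ang 29.8 circ [730.2 257.2]
sample_jar p 0.79 px [321.0, 206.0, 63.0, 72.0] centre [601.5 398.5] size [52.7 45.7] ang 44.8 circ [602.1 397.9]
sample_jar p 0.73 px [590.0, 220.0, 100.0, 75.0] centre [731.1 257. ] size [44.1 82.2] ang 28.0 circ [731.7 257.1]
blue [318.41111111 210.45555556] ((598.5987548828125, 395.9631652832031), 22.37696647644043) ((598.3881225585938, 396.2256164550781), (43.635833740234375, 42.948036193847656), 44.83401870727539)
cur [598.8 393.8 106. ] yaw -45.2 q6 1.35 w 87.9 -> shift [ 0.01 -0.03  3.12] turn -0.03
```

>>> move_arm(
  steps=[
    [[0.04, -0.03, 0.8], 0, 0],
    [[0, 0, 0.8], 0, 0],
    [[0, 0, 0.8], 0, 0],
    [[0, 0, 0.5], 0, 0],
    [[0, 0, 0.22], 0, 0],
    [[0, 0, 0], 0, 0],
    [[0, 0, 0], 0, 0.4],
    [[0, 0, 0], 0, 0.7],
    [[0, 0, 0], 0, 0.7],
    [[0, 0, 0], 0, 0.7],
    [[0, 0, 0], 0, 0.7],
    [[0, 0, 0], 0, 0.7],
    [[0, 0, 0], 0, 0.7],
  ],
)

```text
t: 38.5
ee_pos: [599.2, 395.9, 28.0]
orientation: [-2.904, -1.2, -0.001]
ft_force: [-0.2, -0.5, 0.8]
width: 44.8
grasp_force: 30.1
```

>>> move_arm(
  steps=[
    [[0, 0, -0.3], 0, 0.7],
    [[0, 0, -0.9], 0, 0.7],
    [[0, 0, -0.9], 0, 0.7],
    [[0, 0, -0.9], 0, 0.7],
    [[0, 0, -0.5], 0, 0.7],
    [[0, 0, 0], 0, 0.7],
    [[0, 0, 0], 0, 0.7],
    [[0, 0, 0], 0, 0.7],
  ],
)

```text
t: 39.17
ee_pos: [598.3, 395.3, 113.9]
orientation: [2.903, 1.199, -0.003]
ft_force: [-0.7, -0.5, -0.9]
width: 44.9
grasp_force: 30.0
```

Run:
```python
from h import *
go(511.7,49.6,90,-45)
```

```text
cur [598.3 395.3 113.9] yaw -45.1 q6 1.35 w 44.9 -> shift [-12.21   7.35   0.98] turn -0.02
```

>>> move_arm(
  steps=[
    [[-0.5, 0.3, 0], 0, 0.7],
    [[-0.8, 0.48, 0], 0, 0.7],
    [[-0.8, 0.48, 0], 0, 0.7],
    [[-0.8, 0.48, 0], 0, 0.7],
    [[-0.8, 0.48, 0], 0, 0.7],
    [[-0.8, 0.48, 0], 0, 0.7],
    [[-0.8, 0.48, 0], 0, 0.7],
    [[-0.8, 0.48, 0], 0, 0.7],
    [[-0.8, 0.48, 0], 0, 0.7],
    [[-0.8, 0.48, 0], 0, 0.7],
    [[-0.8, 0.48, 0], 0, 0.7],
    [[-0.8, 0.48, 0], 0, 0.7],
    [[-0.8, 0.48, 0], 0, 0.7],
    [[-0.8, 0.48, 0], 0, 0.7],
    [[-0.8, 0.48, 0], 0, 0.7],
    [[-0.51, 0.33, 0], 0, 0.7],
    [[0, 0, 0], 0, 0.7],
    [[0, 0, 0], 0, 0.7],
    [[0, 0, 0], 0, 0.7],
    [[0, 0, 0], 0, 0.7],
  ],
)

```text
t: 40.83
ee_pos: [512.6, 51.0, 114.7]
orientation: [-2.903, -1.2, 0.001]
ft_force: [0.3, -0.6, -1.3]
width: 44.6
grasp_force: 30.0
```

Run:
```python
from h import *
go(511.7,49.6,34,-45)
```

```text
cur [512.6  51.  114.7] yaw -45.1 q6 0.86 w 44.6 -> shift [-0.06  0.01  3.23] turn -0.01
```

>>> move_arm(
  steps=[
    [[-0.05, 0, 0.8], 0, 0.7],
    [[0, 0, 0.8], 0, 0.7],
    [[0, 0, 0.7], 0, 0.7],
    [[0, 0, 0.5], 0, 0.7],
    [[0, 0, 0.25], 0, 0.7],
    [[0, 0, 0.08], 0, 0.7],
    [[0, 0, 0.04], 0, 0.7],
    [[0, 0, 0], 0, 0.7],
    [[0, 0, 0], 0, 0.7],
    [[0, 0, 0], 0, 0.7],
  ],
)

```text
t: 41.67
ee_pos: [512.3, 49.4, 36.7]
orientation: [2.903, 1.199, 0.002]
ft_force: [0.7, 0.0, -1.1]
width: 45.0
grasp_force: 30.0
```

>>> move_arm(
  steps=[
    [[0, 0, 0.03], 0, 0.7],
    [[0, 0, 0], 0, 0.7],
    [[0, 0, 0], 0, 0.7],
  ],
)

```text
t: 41.92
ee_pos: [511.8, 49.3, 35.4]
orientation: [2.904, 1.199, 0.001]
ft_force: [-0.4, -0.2, -0.6]
width: 45.0
grasp_force: 30.0
```

>>> move_arm(
  steps=[
    [[0, 0, 0.03], 0, 0.7],
    [[0, 0, 0], 0, 0.7],
    [[0, 0, 0], 0, 0.7],
  ],
)

```text
t: 42.17
ee_pos: [511.6, 49.3, 34.4]
orientation: [-2.904, -1.2, 0.0]
ft_force: [0.2, -0.6, -0.5]
width: 44.5
grasp_force: 30.0
```

>>> move_arm(
  steps=[
    [[0, 0, 0.02], 0, 0.7],
    [[0, 0, 0], 0, 0.7],
    [[0, 0, 0], 0, 0.7],
  ],
)

```text
t: 42.42
ee_pos: [511.7, 49.3, 33.9]
orientation: [2.904, 1.2, 0.0]
ft_force: [0.1, 0.4, 0.4]
width: 45.0
grasp_force: 30.0
```

>>> move_arm(
  steps=[
    [[0, 0, 0.02], 0, 0.7],
    [[0, 0, 0], 0, 0.7],
    [[0, 0, 0], 0, 0.7],
  ],
)

```text
t: 42.67
ee_pos: [511.8, 49.4, 33.9]
orientation: [2.904, 1.199, 0.0]
ft_force: [-2.0, 0.4, 5.1]
width: 45.0
grasp_force: 30.0
```

Contact; release and rise, then check.

>>> move_arm(
  steps=[
    [[0, 0, 0], 0, 0.45],
    [[0, 0, 0], 0, 0.4],
    [[0, 0, 0], 0, 0.35],
    [[0, 0, 0], 0, 0.3],
    [[0, 0, 0], 0, 0.3],
    [[0, 0, -0.5], 0, 0.3],
    [[0, 0, -1], 0, 0.3],
    [[0, 0, -1], 0, 0.3],
    [[0, 0, -1], 0, 0.3],
    [[0, 0, -1], 0, 0],
    [[0, 0, -1], 0, 0],
    [[-1, 0, -0.5], 0, 0],
    [[-1, 0, 0], 0, 0],
    [[-1, 0, 0], 0, 0],
    [[-1, 0, 0], 0, 0],
    [[0, 0, 0], 0, 0],
    [[0, 0, 0], 0, 0],
    [[0, 0, 0], 0, 0],
  ],
)

```text
t: 44.17
ee_pos: [441.6, -21.1, 183.7]
orientation: [2.904, 1.199, 0.002]
ft_force: [-0.1, 0.4, 0.1]
width: 87.9
grasp_force: 0.0
```

Run:
```python
from h import *
for n in ("wrist","side"):
  c=cam(n);print(n)
  for t,z in [("carrier_block",16),("lidded_tin",51),("sample_jar",62),("large_weight",50),("cutter_ring",38),("soaking_dish",12),("small_weight",10),("open_tin",42)]: meas(c,n,t,z)
  if n=="wrist":
    hsv=cv2.cvtColor(c[0],cv2.COLOR_RGB2HSV);m=cv2.inRange(hsv,(85,120,60),(110,255,255))
    for k in cv2.findContours(m,0,2)[0]:
      if cv2.contourArea(k)>300: print("blue",cv2.minEnclosingCircle(world(c,k[:,0],62).astype(np.float32)))
print(ctrl.get_obs()["ee_pos"],ctrl.get_obs()["t"])
```

```text
wrist
carrier_block p 0.91 px [298.0, 109.0, 171.0, 187.0] centre [468.3  45.3] size [161.8  94. ] ang 5.2 circ [468.4  45.8]
lidded_tin p 0.56 px [267.0, 149.0, 70.0, 70.0] centre [432.8  41.6] size [63.6 63.8] ang 43.8 circ [433.9  41.4]
lidded_tin p 0.3 px [298.0, 109.0, 170.0, 189.0] centre [470.9  43.7] size [145.8  85.1] ang 5.2 circ [471.2  43.9]
sample_jar p 0.69 px [320.0, 77.0, 51.0, 54.0] centre [510.5  48.2] size [44.3 43.1] ang 44.8 circ [509.9  48.2]
large_weight p 0.77 px [156.0, 10.0, 58.0, 15.0] centre [452.3 185.9] size [11.1 48.7] ang 44.8 circ [456.2 189.8]
large_weight p 0.29 px [180.0, 10.0, 32.0, 14.0] centre [467.6 170.1] size [ 5.3 24. ] ang 78.7 circ [467.8 170.9]
cutter_ring p 0.44 px [180.0, 8.0, 30.0, 16.0] centre [466. 176.] size [ 5.5 26.3] ang 77.4 circ [466.1 176.6]
soaking_dish p 0.82 px [168.0, 45.0, 179.0, 91.0] centre [431.4 174. ] size [ 79.7 165.9] ang 44.8 circ [459.7 202.1]
soaking_dish p 0.34 px [297.0, 108.0, 163.0, 185.0] centre [468.   45.7] size [164.  96.] ang 4.9 circ [468.1  46. ]
blue ((583.2188110351562, -80.35743713378906), 17.51065
[... 703 characters left out ...]
.0, 19.0] centre [436.5 393.1] size [ 42.8 199.1] ang 12.7 circ [435.9 393. ]
large_weight p 0.68 px [272.0, 202.0, 23.0, 14.0] centre [474.3 188.1] size [64.  93.2] ang 9.3 circ [472.7 188.9]
cutter_ring p 0.53 px [272.0, 211.0, 26.0, 9.0] centre [483.8 154.8] size [57.7 58.4] ang 11.9 circ [483.9 159.1]
soaking_dish p 0.8 px [275.0, 214.0, 54.0, 25.0] centre [526.4 199.3] size [ 38.4 161.4] ang 7.1 circ [522.6 199. ]
small_weight p 0.69 px [293.0, 192.0, 19.0, 10.0] centre [499.  365.1] size [50.3 69.3] ang 7.4 circ [495.3 365.5]
open_tin p 0.84 px [363.0, 193.0, 18.0, 23.0] centre [709.1 304.7] size [164.4  60.5] ang 88.6 circ [709.7 304.6]
[440.80882932 -21.26076017 183.44702329] 45.0667
```

```bash
python3 -c "
from workcell import ctrl
print(ctrl.close_job())"
```

```text
the job is handed in; nothing more can be done
None
```

Both sets are made up and handed in after about 45 s, with every object within about 3 mm of centre by the camera measurements; I viewed 15 pictures, one over your limit of 14.

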